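# Hold the toy garage's parking tray out at its mark

## Task

The red-and-white roadworks barrier stands in the way of the toy garage's spring-return parking tray: lift it off and drape it astride the steel rail of the pegboard, so that it hangs there by itself. Then pull the blue-handled tray out until the yellow pointer is in line with the red marker, and finish holding it there: do not let go, or the spring pulls it back in. Leave the other things on the shelf where they are.

Things in the scene. Friction and masses are not known exactly. Their poses are not given: they have to be found in the camera images.
- garage: Fixed wooden toy garage, green roof, 160 mm deep, 240 wide, 152 tall, roof overhangs 15 mm in front; before it a plywood forecourt 12 mm thick, 270 mm out, 220 wide. Origin on the shelf under the front wall's middle; x from the front wall into the garage, y along the wall, z up. Kerbs 12 mm wide, top 22 mm above the shelf, at y = +-90 mm.
- tray: Spring-return grey tray, 90 mm wide, with its blue upright pull block (14 mm along x, 36 along y, 45 tall) at its front end. Origin: centre of the block's foot, on the tray top, 23 mm above the shelf; axes as the garage's. It slides along the garage's -x from 120 mm (home) to 220 mm (stop) before the wall. Spring pulls it in: 3 N at home, +0.8 N per 10 mm (6 to 10 N at the marker).
- pointer (a point): Outer tip of the yellow pointer, a 5 mm wide bar reaching out from the tray's +y edge (20 mm behind the handle's centre) over to the kerb. Moves with the tray.
- marker: Red marker clip fixed on the +y kerb, 5 mm wide along x, top 28 mm above the shelf, 35 to 88 mm further out (-x) than the pointer at rest. Origin at its centre on the kerb's top; axes parallel to the garage's. The tray is at the mark when pointer and marker have the same x in the garage's frame.
- barrier: Loose red-and-white A-frame toy barrier, 65 to 110 g, on the forecourt in the tray's way. Origin at the centre of the foot plane; y along the ridge, z up. 64 mm long (y), 62 over the feet (x), ridge top 86 above the feet; open below and at both ends, inside 52 mm wide at the feet, 24 under the ridge plate. Yellow lamp on the ridge's middle, 20 x 20 mm, 34 tall (86 to 120 mm): grip here.
- ridge (a point): Middle of the underside of the barrier's ridge plate, 80 mm above the foot plane: the face that rests on the rail when draped. Axes as the barrier's.
- lamp (a point): Middle of the top face of the barrier's lamp, 120 mm above the foot plane.
- pegboard: Fixed upright white pegboard on the right with a steel rail. Origin on the shelf under the rail's middle; x along rail and panel, y from panel to rail and out over the shelf, z up. Panel face at y = -94 mm, x = -160 to +340 mm, top 235 mm above the shelf; a blue toy truck hangs fixed on it at x = 185 to 300 mm, standing out to y = -45 mm.
- rail_mid (a point): Centre of the rail: a level round steel bar, 10 mm thick, 240 mm long (x = -120 to +120 mm), its axis 190 mm above the shelf and 94 mm out from the panel's face, carried by an arm of the same bar from the panel to each end. Axes as the pegboard's.
- dumper: Orange die-cast toy dumper, 100 x 60 x 62 mm. Bystander. Origin at the centre of its underside, z up.
- car: Small wooden toy car, 85 x 54 x 50 mm. Bystander. Origin at the centre of its underside, z up.
- jar: Glass jar with metal screw lid, 72 mm across, 110 mm tall. Bystander. Origin at the centre of its underside, z up.
- keybowl: Blue ceramic bowl, 84 mm across, 40 mm tall. Bystander. Origin at the centre of its underside, z up.
- succulent: Succulent in a terracotta pot, 76 mm across, about 105 mm tall. Bystander. Origin at the centre of its underside, z up.
- cone: Orange and white toy traffic cone, foot 36 x 36 mm, 50 mm tall. Bystander. Origin at the centre of its underside, z up.

How it is judged:
On the way, in this order (a step that is already met when the one before it is completed fails the run):
1. the barrier hangs astride the rail, upright, let go and still, with the tray still in (z of ridge in the frame of rail_mid between 0 and 0.012 m and y of ridge in the frame of rail_mid between -0.02 and 0.02 m and x of ridge in the frame of rail_mid between -0.11 and 0.11 m and angle between barrier's own z axis and vertical below 0.35 rad and contact force between barrier and pegboard above 0.2 N and contact force between barrier and the fingers below 0.05 N and linear speed of barrier below 0.04 m/s and x of tray in the frame of garage above -0.135 m), for 0.2 s.
2. the tray is pulled out by the fingers to the marker (x of pointer in the frame of marker between -0.006 and 0.006 m and linear speed of tray below 0.01 m/s and contact force between tray and the fingers above 2 N), for 0.2 s.
At the end, for the whole second after the job is handed in: Barrier astride the rail by itself (ridge 0-12 mm above and within 20 mm of its axis, 110 mm of its middle, tilt under 0.35 rad), untouched and still. Fingers still hold the tray handle (over 2 N), tray still, pointer within 6 mm of the marker along the pull (all of step 2 and z of ridge in the frame of rail_mid between 0 and 0.012 m and y of ridge in the frame of rail_mid between -0.02 and 0.02 m and x of ridge in the frame of rail_mid between -0.11 and 0.11 m and angle between barrier's own z axis and vertical below 0.35 rad and contact force between barrier and pegboard above 0.2 N and contact force between barrier and the fingers below 0.05 N and linear speed of barrier below 0.04 m/s); the arm keeps its last pose, push and grip.
It fails at once if another thing on the shelf is moved by more than 30 mm (distance of any of dumper, car, jar, keybowl, succulent, cone from where it was at the start of the episode above 0.03 m).
It fails at once if the tray is pulled out while the barrier still stands in its way (x of tray in the frame of garage below -0.14 m and height (world z) of barrier below 0.05 m).
It also fails if it takes over 58 s, if anything falls off the work surface, if the arm or the gripper's body presses on something with over 40 N, if the wrist force passes 120 N, or if a joint passes its speed limit or range.

## Robot

A 6-joint arm with a two-finger parallel gripper is mounted at the origin on the work surface. World frame = base frame: x ahead of the robot, y to its left, z up, the work surface at z = 0. Lengths are in m, angles in rad, forces in N, time in s.
With the tool pointing down it reaches from about 0.35 to 0.85 m from the base axis. Payload 8.1 kg.
Tool frame: the origin (TCP) lies midway between the tips of the shut fingers; the grasp point (between the pads) lies 19 mm behind it; z points along the fingers, y is the direction in which the jaws open and shut (so a half turn about z gives the same grasp; the last joint's range is limited). The gripper opens to 93 mm and grips with 3 to 60 N. Pads are 15 mm wide; open, the fingers measure 128 mm over their backs; the gripper's body (75 mm by 188 mm) begins 65 mm behind the grasp point.
Start: joints at [-0.085, 0.13, 1.488, -0, 1.523, -0.085], TCP at [0.6, 0, 0.219] pointing down, gripper open.
Joint ranges: [-2.96, 2.96], [-0.89, 2.26], [0.02, 2.5], [-1.34, 4.48], [0, 2.73], [-2.66, 2.66]. Speed limits (rad/s): [2.39, 2.39, 2.79, 3.14, 3.14, 3.14].

## Interface

Orientations are given as a rotation vector (axis times angle).
In Python, from plant import robot, optics, ticket gives the robot as it stands.
- The arm moves only by the tool send_rows, never from a script. Its argument "targets" is a list of rows, each a list of 3 entries, a list of its own where there are three numbers: the opening, from -1 (shut) to 1 (fully open), then the shift along the tool's x, y, z in mm, then the turn about the tool's z in rad. A call has 1 to 12 rows; each row shifts and turns the commanded pose from where the row before left it, along the tool's axes as they then stand; what a row does not reach is not made up. A row lasts 1/10 s, in which the tool goes at most 50 mm and 8.59 degrees, less where a joint would pass 70% of its speed; a pose out of reach is approached as far as the arm can. A call with a gripper value outside its range is refused whole. The fingers move at their own pace and stop on an object; "newtons" is the grip in N (left out, the last holds). Time passes only in rows, so rows that do not move let the fingers close. It gives the time, the measured TCP pose, the force and the opening at its end, in the units of the state.
- robot.read_state(): the state, without advancing time (a new reading comes with each control period).
- optics.read_camera(name): name is "scene" or "side" or "wrist"; returns a dict with "color" (384x512x3 uint8, red, green, blue), "K" (3x3 intrinsics, pixels), "position" and "orientation" of the camera in the world. Camera axes: x right, y up, looking along -z (the intrinsics and any distortion apply to the point x, -y, -z); pixel columns grow to the right and rows downward; lengths in m; the calibration is good to about 2 mm. A picture is of the moment at which its call begins. There is no depth.
- ticket.close_job(): hands the job in, once; it reports no verdict.
Trained networks look in the newest picture that a camera, given by its name, has taken for a name from the list of things; names that differ only in an ending like _2 or _b are one class to them, and where a whole thing is asked for, a point or a joint stands for the part that bears it (a point fixed in the world has none). Each returns a list of dicts, best first, with "confidence" (0 to 1); they miss things now and then, are a little off and sometimes report something else, mostly with a low value. They report only what shows in the picture. A call takes as long as a camera call.
- optics.cut_out(camera, name): "region" (384x512 bool, what is visible of it) and "point" ([column, row] in pixels, amid what is visible of it).
The state is a dict: "t": time; "q": joint angles; "dq": joint speeds; "joint_torque": joint torques, N m; "tool_pos": TCP position; "orientation": TCP orientation; "force": force on the tool from outside, world axes, zero at the start; "wrist_torque": the same for the moment, N m; "opening": finger opening in m.
Only numpy, scipy, OpenCV 4.12 (cv2) and the standard library are available. Lean on these libraries where they do the work, as an engineer would, in place of code of your own. Each camera call takes 0.05 s, during which the arm holds its last target.

## Working session

There is one attempt and no reset: what is moved stays moved. The work goes in short steps, Python scripts to look and compute and a tool call to move; the robot and the scene stay as the last step left them, time stands still between calls to the robot, and variables do not carry over. Pictures are saved under pics/ and viewed, and the job is handed in when it is done.

Besides the shell and the picture viewer there is one more tool, called after "Call:" as name(argument=value, ...), one argument or row to a line, values as JSON. send_rows: Moves the arm, as the interface text tells. Its arguments: {"type":"object","properties":{"targets":{"type":"array","items":{"type":"array"}},"newtons":{"type":"number"}},"required":["targets"]}

```bash
ls; mkdir -p pics
python3 - <<'E'
from plant import robot, optics, ticket
import cv2,numpy as np,pickle
s=robot.read_state();print(s)
d={}
for c in ["scene","side","wrist"]:
    r=optics.read_camera(c);d[c]=r
    print(c,r["K"],r["position"],r["orientation"],[k for k in r])
    cv2.imwrite(f"pics/{c}0.png",r["color"][:,:,::-1])
pickle.dump(d,open("cams0.pkl","wb"))
for c in ["scene","side"]:
    for n in ["garage","tray","pointer","marker","barrier","ridge","lamp","pegboard","rail_mid","cone"]:
        try: print(c,n,[(np.round(x["point"],1).tolist(),round(x["confidence"],2),int(x["region"].sum())) for x in optics.cut_out(c,n)])
        except Exception as e: print(c,n,e)
E
```

```text
pics
{'t': 0.0, 'q': array([-8.53851055e-02,  1.31136001e-01,  1.48927428e+00, -9.10486192e-06,
        1.52297055e+00, -8.53867134e-02]), 'dq': array([ 0.0016378 , -0.00138375,  0.00125112, -0.00089439, -0.00043958,
       -0.00059725]), 'joint_torque': array([-1.61290725e-03, -5.59853125e+01, -4.91755986e+01,  7.67333270e-02,
        3.59135563e-02, -2.97389461e-04]), 'tool_pos': array([5.99443060e-01, 7.55039572e-05, 2.17605205e-01]), 'orientation': array([-2.22047588e+00, -2.22048043e+00,  1.81968720e-03]), 'force': array([ 0.28922324,  0.13696091, -0.19137359]), 'wrist_torque': array([0.04109594, 0.00795649, 0.00706404]), 'opening': 0.09305552800701848}
scene [[495.85352693   0.         256.46843782]
 [  0.         495.85352693 186.39499986]
 [  0.           0.           1.        ]] [1.66927549 0.18396016 0.86456204] [0.71713141 0.83025183 1.50874849] ['color', 'K', 'position', 'orientation']
side [[383.95607256   0.         260.65449056]
 [  0.         383.95607256 187.80311799]
 [  0.           0.           1.        ]] [0.22074917 0.79154439 0.74564046] [ 0.27001688 -1.21843
[... 470 characters left out ...]
, ([66.6, 198.9], 0.57, 7898)]
scene ridge [([246.2, 195.1], 0.93, 716)]
scene lamp [([246.3, 195.8], 0.67, 739)]
scene pegboard [([64.5, 194.8], 0.63, 7801)]
scene rail_mid [([66.7, 198.6], 0.85, 8116)]
scene cone [([418.7, 219.8], 0.6, 839), ([347.2, 188.5], 0.44, 115)]
side garage [([215.0, 189.5], 0.87, 10449)]
side tray []
side pointer [([229.2, 199.0], 0.62, 1220)]
side marker []
side barrier [([282.3, 201.4], 0.93, 567)]
side ridge [([280.6, 197.8], 0.77, 546)]
side lamp [([282.8, 200.2], 0.97, 577)]
side pegboard [([322.3, 110.1], 0.87, 6068), ([281.6, 197.7], 0.31, 540)]
side rail_mid [([324.9, 110.5], 0.61, 6177)]
side cone [([286.6, 314.7], 0.59, 263), ([281.5, 199.0], 0.29, 582)]
```

View pics/scene0.png

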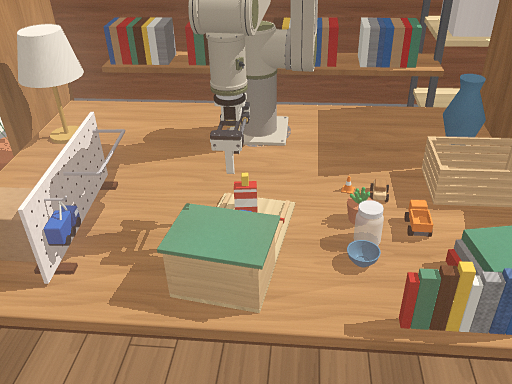

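View pics/side0.png

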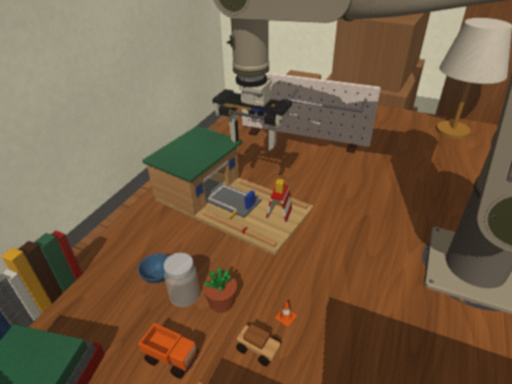

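View pics/wrist0.png

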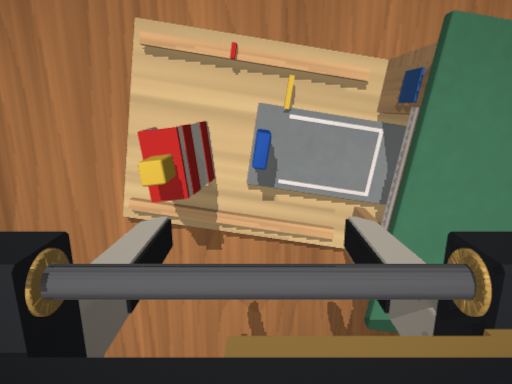

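Run:
```python
import cv2,pickle
d=pickle.load(open("cams0.pkl","rb"))
def crop(c,x0,y0,x1,y1,f,n):
    im=d[c]["color"][y0:y1,x0:x1,::-1]
    cv2.imwrite(n,cv2.resize(im,None,fx=f,fy=f,interpolation=cv2.INTER_CUBIC))
crop("wrist",110,0,410,225,2.66,"pics/wz.png")
crop("wrist",120,100,230,220,5,"pics/wzb.png")
crop("side",190,150,320,250,6,"pics/sz.png")
crop("side",260,60,400,160,5.5,"pics/szp.png")
crop("scene",20,100,140,290,3.1,"pics/czp.png")
```

```text
(no output)
```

View pics/wz.png

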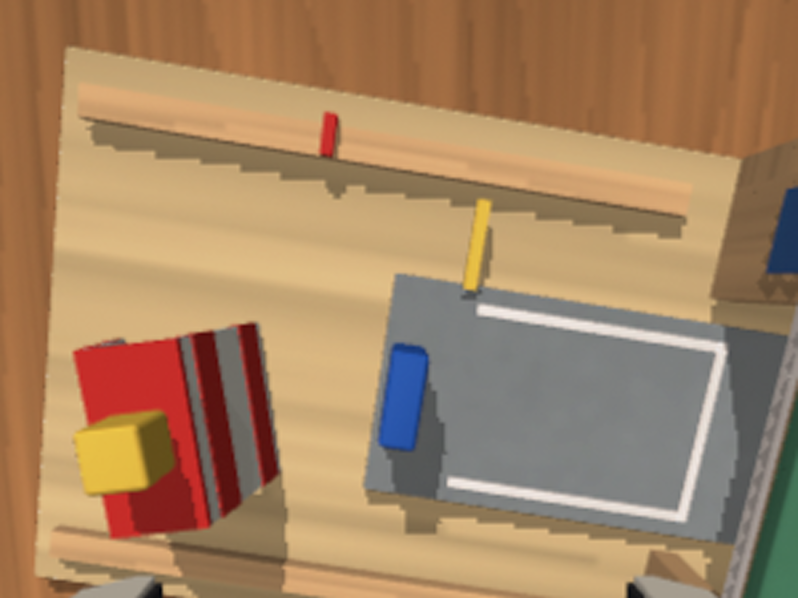

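View pics/wzb.png

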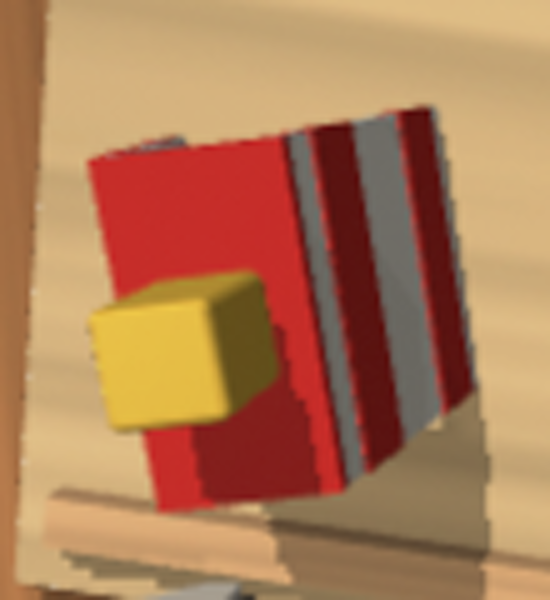

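View pics/sz.png

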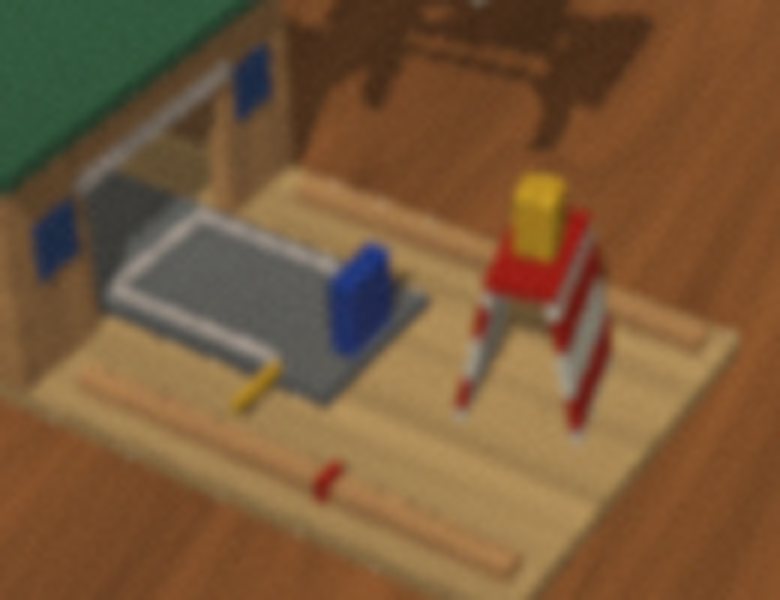

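View pics/szp.png

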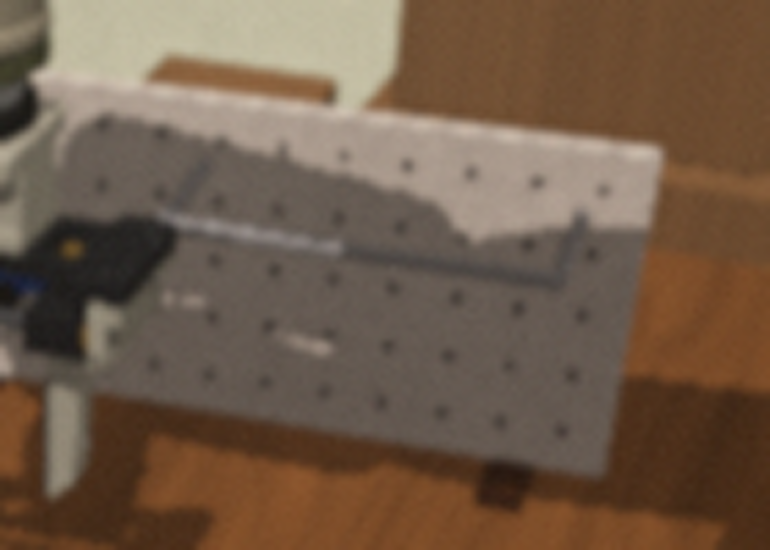

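View pics/czp.png

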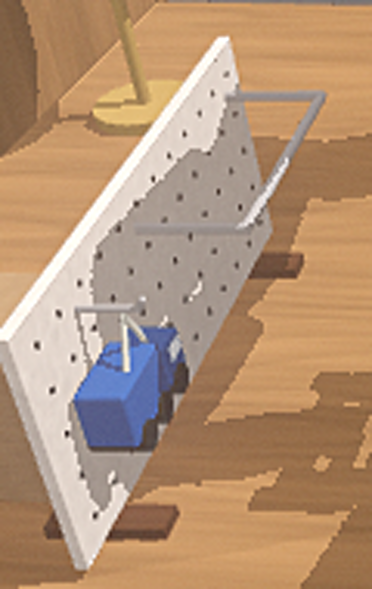

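```bash
cat > h.py <<'E'
import numpy as np,pickle
from scipy.spatial.transform import Rotation as R
from scipy.optimize import least_squares
def proj(cam,P):
    P=np.atleast_2d(P); p=R.from_rotvec(cam["orientation"]).inv().apply(P-cam["position"])
    K=cam["K"]; z=-p[:,2]
    return np.c_[K[0,0]*p[:,0]/z+K[0,2],K[1,1]*-p[:,1]/z+K[1,2]]
def back(cam,uv,z):
    K=cam["K"];d=np.array([(uv[0]-K[0,2])/K[0,0],-(uv[1]-K[1,2])/K[1,1],-1])
    d=R.from_rotvec(cam["orientation"]).apply(d);p=cam["position"]
    return p+d*(z-p[2])/d[2]
def pose(v,P):
    c,s=np.cos(v[2]),np.sin(v[2]);P=np.atleast_2d(P).astype(float)
    return np.c_[v[0]+c*P[:,0]-s*P[:,1],v[1]+s*P[:,0]+c*P[:,1],P[:,2]]
def inv(v,P):
    c,s=np.cos(v[2]),np.sin(v[2]);x,y=P[0]-v[0],P[1]-v[1]
    return np.array([c*x+s*y,-s*x+c*y,P[2]])
E
python3 - <<'E'
from h import *
d=pickle.load(open("cams0.pkl","rb"))
W=lambda x,y:(110+x/2.66,y/2.66)
B=lambda x,y:(120+x/5,100+y/5)
S=lambda x,y:(190+x/6,150+y/6)
SP=lambda x,y:(260+x/5.5,60+y/5.5)
C=lambda x,y:(20+x/3.1,100+y/3.1)
def fit(obs,x0):
    f=lambda v:np.concatenate([(proj(d[c],pose(v,np.array(m(v) if callable(m) else m)/1e3))[0]-uv) for c,uv,m in obs])
    r=least_squares(f,x0,loss="soft_l1"); print(np.round(r.x,4),"res",np.round(r.fun.reshape(-1,2),1).tolist()); return r.x
g=fit([("wrist",W(68,47),(-270,110,12)),("wrist",W(38,577),(-270,-110,12)),("wrist",W(741,157),(0,110,12)),
 ("side",S(740,337),(-270,-110,12)),("side",S(295,168),(0,-110,12)),("side",S(35,395),(0,110,12))],[0.75,0.05,-0.1])
print("yaw deg",np.degrees(g[2]))
o=[]
for s1,(a,b) in zip([(-1,1),(1,1),(1,-1),(-1,-1)],[(90,160),(285,135),(345,490),(160,510)]):
    o.append(("wrist",B(a,b),lambda v,s=s1:(s[0]*v[3],s[1]*32,98)))
for s1,(a,b) in zip([(-1,1),(1,1),(1,-1),(-1,-1)],[(90,318),(205,297),(228,415),(115,430)]):
    o.append(("wrist",B(a,b),(s1[0]*10,s1[1]*10,132)))
for a,b,(sx,sy) in [(490,280,(1,1)),(552,312,(-1,1)),(592,222,(-1,-1))]:
    o.append(("side",S(a,b),lambda v,s=(sx,sy):(s[0]*v[3],s[1]*32,98)))
b=fit(o,[0.45,0.03,0.15,16]); print("barrier in garage",inv(g,pose(b,[0,0,.012])[0]),np.degrees(b[2]))
p=fit([("scene",C(322,98),(-120,0,190)),("scene",C(247,229),(120,0,190)),("side",SP(163,215),(120,0,190)),("side",SP(560,283),(-120,0,190)),
 ("scene",C(225,38),(-160,-94,235)),("scene",C(8,345),(340,-94,235)),("side",SP(660,150),(-160,-94,235))],[0.65,-0.35,0]); print(np.degrees(p[2]))
for n,uv,z in [("ptr",W(485,201),.025),("mk in",W(326,156),.028),("mk out",W(332,114),.028),("block",W(410,348),.068),("block2",W(395,447),.068)]:
    print(n,np.round(inv(g,back(d["wrist"],uv,z)),4))
print("tray block world",pose(g,[-.12,0,.023]))
pickle.dump((g,b,p),open("poses.pkl","wb"))
for n in ["dumper","car","jar","keybowl","succulent","cone"]: pass
E
```

```text
[ 0.7226  0.0051 -0.1519] res [[-0.8, -0.1], [-0.9, 0.0], [0.3, 0.2], [-1.0, -0.9], [-1.4, -0.9], [-2.2, -0.7]]
yaw deg -8.704526978183848
[5.16900e-01 1.46000e-02 1.15500e-01 1.70631e+01] res [[-0.4, -0.5], [-0.3, -0.2], [0.0, 0.1], [-0.0, 0.3], [-1.3, -1.5], [1.1, -0.2], [1.2, 1.1], [-1.1, 1.0], [-2.2, -0.0], [-0.2, -3.1], [-1.1, -1.9]]
barrier in garage [-0.20475708 -0.02172299  0.012     ] 6.616884250711652
[ 0.5064 -0.3561  0.0674] res [[-1.0, -0.9], [-0.5, -0.6], [-0.8, 1.5], [-0.9, -0.5], [0.4, -0.7], [0.2, -1.7], [-0.5, 0.7]]
3.861415131749444
ptr [-0.0998  0.077   0.025 ]
mk in [-0.1631  0.0837  0.028 ]
mk out [-0.1628  0.0989  0.028 ]
block [-0.1211  0.0195  0.068 ]
block2 [-0.121  -0.0168  0.068 ]
tray block world [[0.60397983 0.02321555 0.023     ]]
```

Call:
send_rows(
  targets=[
    [1,[0,0,0],-0.1155],
    [1,[6,-20,0],0],
    [1,[6,-20,0],0],
    [1,[6,-20,0],0],
    [1,[6,-20,0],0],
    [1,[0,0,0],0],
    [1,[0,0,0],0],
  ],
  newtons=25,
)

```text
t: 1.85
tool_pos: [0.5181, 0.0146, 0.219]
orientation: [2.089, 2.345, 0.001]
force: [-0.5, -0.8, 0.4]
opening: 0.0931
```

```bash
cat >> h.py <<'E'
def snap(n,tag):
    from plant import optics
    import cv2
    r=optics.read_camera(n);cv2.imwrite(f"pics/{n}{tag}.png",r["color"][:,:,::-1]);pickle.dump(r,open(f"{n}{tag}.pkl","wb"));return r
def need(s,P,yaw):
    "tool shift mm (with orientation after turn), turn; jaw yaw target"
    M=R.from_rotvec(s["orientation"]).as_matrix(); cy=np.arctan2(M[1,1],M[0,1]); dy=(yaw-cy+np.pi/2)%np.pi-np.pi/2
    xt=np.array([-np.sin(cy+dy),np.cos(cy+dy),0]);yt=np.array([np.cos(cy+dy),np.sin(cy+dy),0])
    sx=np.sign(M[:2,0]@[-np.sin(cy),np.cos(cy)]);xt=xt*sx
    D=np.array(P)-s["tool_pos"]
    print("pos",np.round(s["tool_pos"],4),"yaw",round(cy,4),"tilt",round(np.degrees(np.arccos(-M[2,2])),2),"xt",np.round(M[:,0],3))
    print("SHIFT",np.round([D@xt*1e3,D@yt*1e3,-D[2]*1e3],1),"TURN",round(-dy,4))
E
python3 - <<'E'
from h import *
from plant import robot
g,b,p=pickle.load(open("poses.pkl","rb"))
s=robot.read_state(); need(s,[b[0],b[1],.106],b[2]); print(s["force"])
r=snap("wrist","1"); print(proj(r,pose(b,[[x,y,.132] for x in(-.01,.01) for y in (-.01,.01)]+[[0,0,.132]])))
E
```

```text
pos [0.5181 0.0146 0.219 ] yaw 0.1156 tilt 0.07 xt [-0.115  0.993 -0.   ]
SHIFT [ 1.00e-01 -1.20e+00  1.13e+02] TURN 0.0002
[-0.53603759 -0.83680052  0.42943029]
[[243.18319984 202.47872473]
 [242.89103427 178.17106369]
 [268.05184823 202.44968624]
 [268.21942561 178.1434558 ]
 [255.58716547 190.42204165]]
```

View pics/wrist1.png

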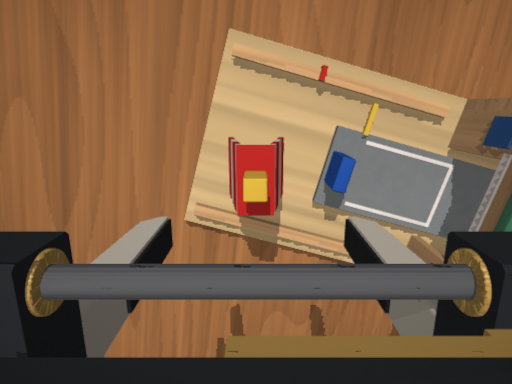

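The lamp shows at columns 243–267 and rows 173–200, centred between the jaws and matching the prediction. I'll descend.

Call:
send_rows(
  targets=[
    [1,[0,-1,25],0],
    [1,[0,0,25],0],
    [1,[0,0,25],0],
    [1,[0,0,20],0],
    [1,[0,0,15],0],
    [1,[0,0,3],0],
    [1,[0,0,0],0],
    [0,[0,0,0],0],
    [-1,[0,0,0],0],
    [-1,[0,0,0],0],
    [-1,[0,0,0],0],
    [-1,[0,0,0],0],
  ],
  newtons=25,
)

```text
t: 3.1
tool_pos: [0.517, 0.0145, 0.106]
orientation: [2.089, 2.346, 0.001]
force: [0.8, -0.1, 0.1]
opening: 0.0578
```

Call:
send_rows(
  targets=[
    [-1,[0,0,0],0],
    [-1,[0,0,0],0],
    [-1,[0,0,0],0],
  ],
)

```text
t: 3.4
tool_pos: [0.5167, 0.0145, 0.1056]
orientation: [-2.089, -2.346, 0.0]
force: [-0.4, 0.5, 0.2]
opening: 0.0338
```

Call:
send_rows(
  targets=[
    [-1,[0,0,0],0],
    [-1,[0,0,0],0],
    [-1,[0,0,0],0],
    [-1,[0,0,0],0],
    [-1,[0,0,-10],0],
    [-1,[0,0,-15],0],
  ],
)

```text
t: 4.0
tool_pos: [0.5159, 0.0146, 0.1306]
orientation: [-2.088, -2.345, 0.002]
force: [0.6, 0.8, -1.2]
opening: 0.0197
```

Call:
send_rows(
  targets=[
    [-1,[0,0,-25],0],
    [-1,[0,0,-25],0],
    [-1,[0,0,-25],0],
    [-1,[0,0,-25],0],
    [-1,[0,0,-25],0],
    [-1,[0,0,-25],0],
    [-1,[0,0,-20],0],
    [-1,[0,0,-10],0],
    [-1,[0,0,0],0],
  ],
)

```text
t: 4.9
tool_pos: [0.5176, 0.0145, 0.3133]
orientation: [2.087, 2.344, 0.004]
force: [0.3, 0.2, -0.8]
opening: 0.0197
```

Run:
```python
from h import *
from plant import robot
g,b,p=pickle.load(open("poses.pkl","rb"))
s=robot.read_state(); need(s,[p[0],p[1],.306],p[2]-np.pi/2); print(s["force"],s["opening"],s["q"])
snap("wrist","2");snap("side","2")
```

```text
pos [0.5176 0.0145 0.3133] yaw 0.1155 tilt 0.24 xt [-0.115  0.993 -0.001]
SHIFT [  36.1 -369.     7.3] TURN -1.5227
[ 0.30390818  0.21407306 -0.7806784 ] 0.01966722868155252 [-7.10836428e-02 -1.16888692e-01  1.56590898e+00 -1.54386182e-05
  1.68841707e+00 -1.86617360e-01]
```

View pics/wrist2.png

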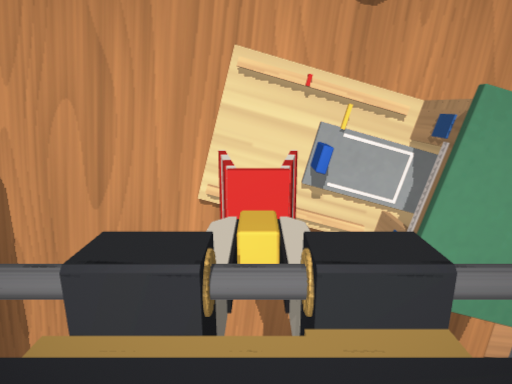

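View pics/side2.png

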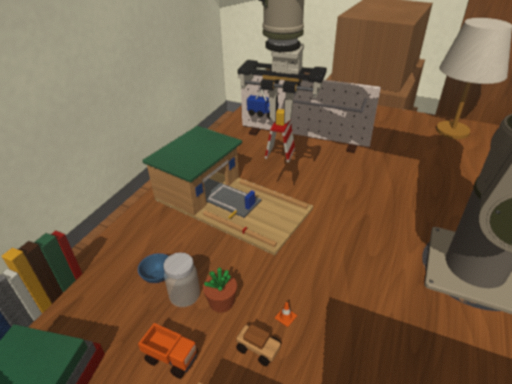

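Call:
send_rows(
  targets=[
    [-1,[0,0,0],0.1],
    [-1,[0,0,0],0.147],
    [-1,[0,0,0],0.147],
    [-1,[0,0,0],0.147],
    [-1,[0,0,0],0.147],
    [-1,[0,0,0],0.147],
    [-1,[0,0,0],0.147],
    [-1,[0,0,0],0.147],
    [-1,[0,0,0],0.147],
    [-1,[0,0,0],0.147],
    [-1,[0,0,0],0.147],
    [-1,[0,0,0],0.049],
  ],
)

```text
t: 6.2
tool_pos: [0.516, 0.0146, 0.3087]
orientation: [-3.14, -0.097, 0.005]
force: [-0.0, -1.0, -1.0]
opening: 0.02
```

Call:
send_rows(
  targets=[
    [-1,[-3,15,0],0],
    [-1,[-3,25,0],0],
    [-1,[-3,30,0],0],
    [-1,[-3,30,0],0],
    [-1,[-3,30,0],0],
    [-1,[-3,30,0],0],
    [-1,[-3,30,0],0],
    [-1,[-3,30,0],0],
    [-1,[-3,25,0],0],
    [-1,[-3,15,0],0],
    [-1,[0,0,0],0],
    [-1,[0,0,0],0],
  ],
)

```text
t: 7.4
tool_pos: [0.504, -0.2467, 0.3101]
orientation: [-3.139, -0.106, 0.001]
force: [-0.3, -0.7, -1.7]
opening: 0.0201
```

Run:
```python
from h import *
from plant import robot
g,b,p=pickle.load(open("poses.pkl","rb"))
s=robot.read_state(); need(s,[p[0],p[1],.306],p[2]-np.pi/2); print(s["force"],s["opening"],s["q"])
for n in ("wrist","side","scene"):
    r=snap(n,"3"); print(n,proj(r,pose(p,[[x,0,.19] for x in(-.12,0,.12)])).round(1).tolist())
```

```text
pos [ 0.504  -0.2467  0.3101] yaw -1.5036 tilt 0.07 xt [ 0.998  0.067 -0.001]
SHIFT [ -4.9 109.3   4.1] TURN -0.0002
[-0.32472433 -0.70132278 -1.68197596] 0.020061390319813424 [-5.46874827e-01  6.47161990e-03  1.45286109e+00  3.73153719e-04
  1.68346767e+00  9.56755781e-01]
wrist [[368.4, 305.8], [379.1, 187.7], [392.0, 44.1]]
side [[360.9, 110.9], [323.9, 105.6], [288.9, 100.6]]
scene [[122.9, 130.7], [111.9, 150.5], [99.2, 173.3]]
```

View pics/wrist3.png

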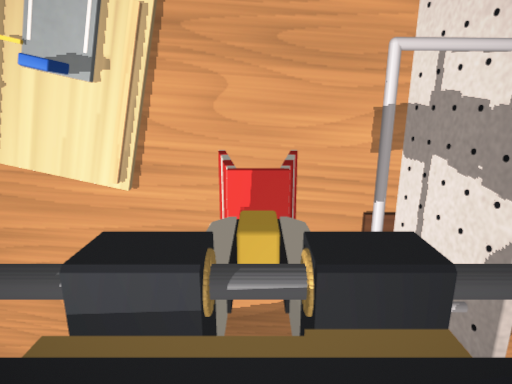

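View pics/scene3.png

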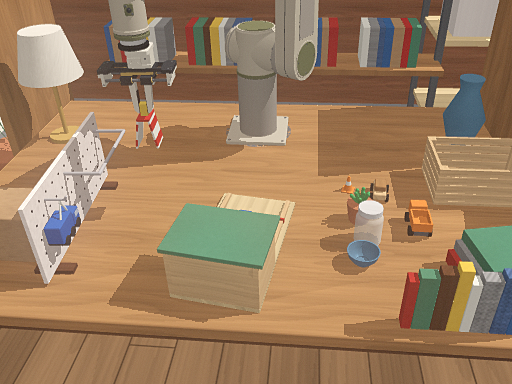

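View pics/side3.png

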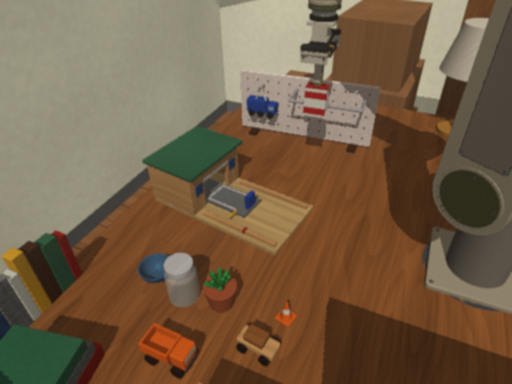

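Call:
send_rows(
  targets=[
    [-1,[-1,15,0],0],
    [-1,[-1,25,0],0],
    [-1,[-1,25,0],0],
    [-1,[-1,25,0],0],
    [-1,[-1,15,0],0],
    [-1,[0,5,0],0],
    [-1,[0,0,0],0],
    [-1,[0,0,0],0],
  ],
)

```text
t: 8.35
tool_pos: [0.5069, -0.3563, 0.3107]
orientation: [-3.139, -0.107, -0.0]
force: [-0.2, 0.5, -0.7]
opening: 0.0199
```

Run:
```python
from h import *
from plant import robot
g,b,p=pickle.load(open("poses.pkl","rb"))
s=robot.read_state(); need(s,[p[0],p[1]-.001,.209],p[2]-np.pi/2); print(s["force"],s["opening"],s["q"])
for n in ("wrist",):
    r=snap(n,"4"); print(n,proj(r,pose(p,[[x,0,.19] for x in(-.12,0,.12)])).round(1).tolist())
```

```text
pos [ 0.5069 -0.3563  0.3107] yaw -1.5029 tilt 0.02 xt [0.998 0.068 0.   ]
SHIFT [ -0.6   0.8 101.7] TURN 0.0005
[-0.17351284  0.4724031  -0.69598516] 0.019945362564288874 [-6.95526052e-01  1.65387555e-01  1.28381997e+00  3.43166040e-04
  1.69257572e+00  8.07429459e-01]
wrist [[257.2, 301.7], [257.1, 183.0], [257.0, 38.8]]
```

View pics/wrist4.png

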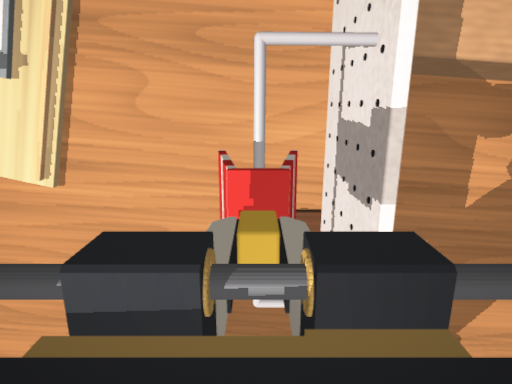

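The rail runs at column 260 and the barrier's middle is at 258, so the barrier sits over the rail. I'll lower it.

Call:
send_rows(
  targets=[
    [-1,[0,1,15],0],
    [-1,[0,1,20],0],
    [-1,[0,0,20],0],
    [-1,[0,0,20],0],
    [-1,[0,0,15],0],
    [-1,[0,0,5],0],
    [-1,[0,0,2],0],
    [-1,[0,0,2],0],
    [-1,[0,0,0],0],
    [-1,[0,0,0],0],
  ],
)

```text
t: 9.4
tool_pos: [0.5072, -0.3593, 0.2126]
orientation: [3.139, 0.106, 0.002]
force: [0.2, 0.1, -0.7]
opening: 0.0202
```

Run:
```python
from h import *
from plant import robot
import cv2
s=robot.read_state(); print(s["tool_pos"],s["force"],s["opening"])
for n in ("scene","side"): snap(n,"5")
im=cv2.imread("pics/scene5.png")[100:210,60:190]
im2=cv2.imread("pics/side5.png")[60:150,250:390]
cv2.imwrite("pics/z5.png",np.vstack([cv2.resize(im,(360,305),interpolation=2),cv2.resize(im2,(360,231),interpolation=2)]))
```

```text
[ 0.50724642 -0.35930517  0.21260189] [ 0.16353596  0.08732569 -0.7249612 ] 0.020154922367968064
```

View pics/z5.png

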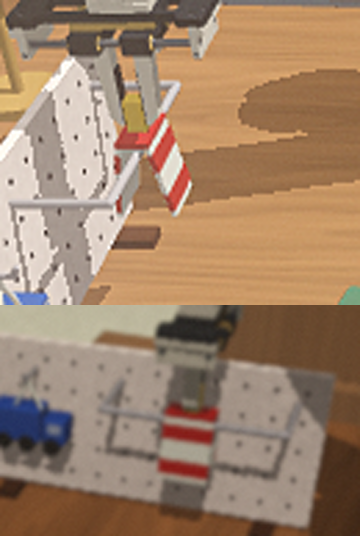

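The barrier is astride the rail, with one leg on each side. I'll lower it a few more millimetres until the force shows contact.

Call:
send_rows(
  targets=[
    [-1,[0,0,2],0],
    [-1,[0,0,0],0],
    [-1,[0,0,1],0],
    [-1,[0,0,0],0],
  ],
)

```text
t: 9.9
tool_pos: [0.5069, -0.359, 0.2087]
orientation: [3.14, 0.106, 0.0]
force: [-0.0, 1.2, -0.0]
opening: 0.0201
```

Call:
send_rows(
  targets=[
    [-1,[0,0,1],0],
    [-1,[0,0,0],0],
    [-1,[0,0,0],0],
  ],
)

```text
t: 10.2
tool_pos: [0.507, -0.359, 0.2086]
orientation: [3.139, 0.106, 0.001]
force: [-2.6, 1.3, 4.4]
opening: 0.0198
```

Contact at +4.4 N. I'll let go and retreat upward.

Call:
send_rows(
  targets=[
    [-0.4,[0,0,0],0],
    [-0.3,[0,0,0],0],
    [-0.2,[0,0,0],0],
    [0,[0,0,0],0],
    [0,[0,0,0],0],
    [0,[0,0,0],0],
    [0,[0,0,-10],0],
    [0,[0,0,-20],0],
    [0,[0,0,-30],0],
    [0,[0,0,-30],0],
    [0,[0,0,0],0],
  ],
)

```text
t: 11.3
tool_pos: [0.5086, -0.3604, 0.3046]
orientation: [3.134, 0.106, 0.011]
force: [0.2, -0.5, 0.8]
opening: 0.0463
```

Run:
```python
from h import *
from plant import robot
import cv2
g,b,p=pickle.load(open("poses.pkl","rb"))
s=robot.read_state(); print(s["force"],s["opening"])
need(s,[*pose(g,[-.128,0,0])[0][:2],.31],g[2])
for n in ("scene","side","wrist"): snap(n,"6")
im=cv2.imread("pics/scene6.png")[100:210,60:190]
im2=cv2.imread("pics/side6.png")[60:150,250:390]
cv2.imwrite("pics/z6.png",np.hstack([cv2.resize(im,(360,305),interpolation=2),cv2.resize(im2,(440,305),interpolation=2)]))
```

```text
[ 0.17757293 -0.51698223  0.83507751] 0.046327434502706856
pos [ 0.5086 -0.3604  0.3046] yaw -1.5035 tilt 0.54 xt [0.998 0.067 0.007]
SHIFT [393.6  28.3  -5.4] TURN -1.3516
```

View pics/z6.png

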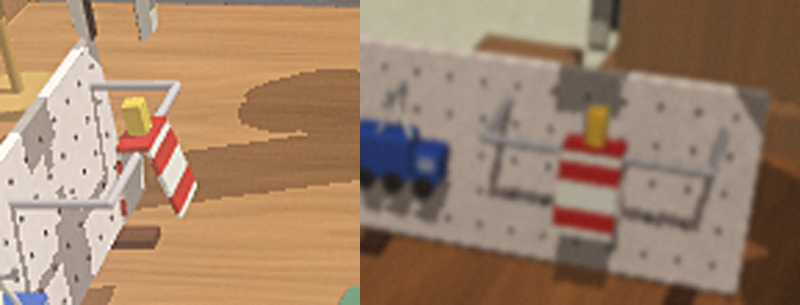

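View pics/wrist6.png

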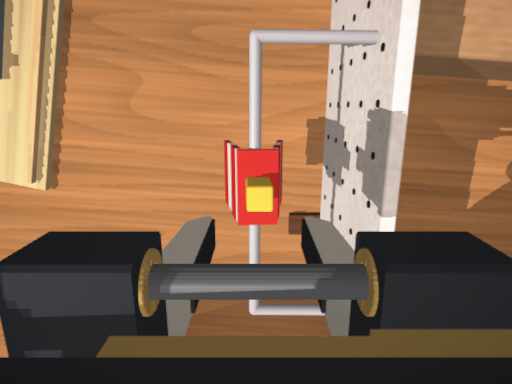

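Run:
```python
import cv2,numpy as np
im=cv2.imread("pics/wrist6.png")[125:240,205:305]; a=cv2.resize(im,None,fx=5,fy=5,interpolation=2)
im2=cv2.imread("pics/scene6.png")[125:185,95:135]; b=cv2.resize(im2,(383,575),interpolation=2)
cv2.imwrite("pics/z7.png",np.hstack([a[:,:410],b[:575]]))
```

```text
(no output)
```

View pics/z7.png

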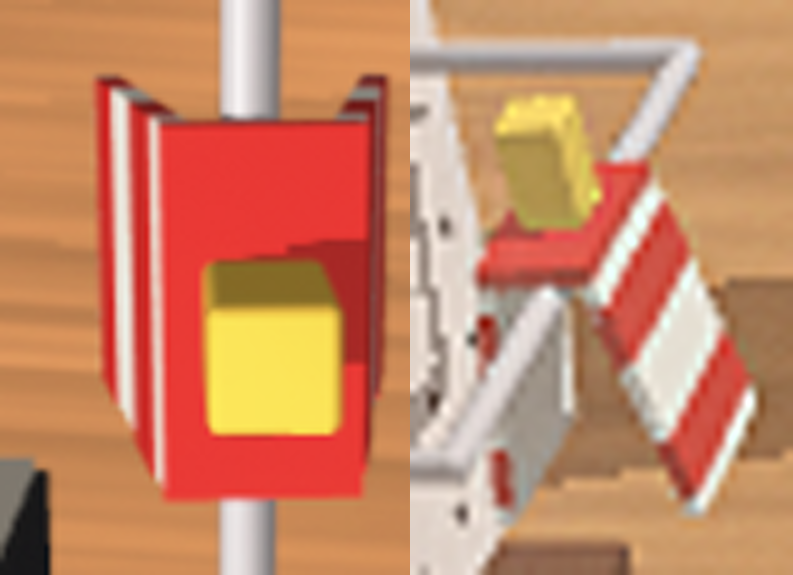

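Run:
```python
from h import *
g,b,p=pickle.load(open("poses.pkl","rb"))
w=pickle.load(open("wrist6.pkl","rb"))
uv=np.array([(161,120),(367,120),(362,495),(165,500),(205,308),(340,305),(340,432),(208,435)])/5+[205,125]
# peg-aligned: along x (rail), y lateral; image right = -y peg, image up = +x
M=np.array([(32,17,6),(32,-17,6),(-32,-17,6),(-32,17,6),(10,10,40),(10,-10,40),(-10,-10,40),(-10,10,40)])/1e3
def f(v):
    L=R.from_euler("xz",[v[3],v[4]]).apply(M)+[v[0],v[1],v[2]]
    return (proj(w,pose(p,L+[0,0,.19]))-uv).ravel()
for fixz in (0,1):
    h=(lambda v:f([v[0],v[1],.005,v[2],v[3]])) if fixz else f
    r=least_squares(h,[0,0,0,0] if fixz else [0,0,.005,0,0]);print(r.x.round(4),np.abs(r.fun).max().round(2))
# rail check
print(proj(w,pose(p,[[.12,0,.19],[.05,0,.19],[-.12,0,.19]])))
```

```text
[ 0.0013 -0.0038  0.0045  0.0395  0.0001] 0.72
[ 0.0015 -0.0038  0.0395  0.0001] 0.73
[[252.38978467  36.58319948]
 [252.81270402 127.84547027]
 [253.65268697 309.10639425]]
```

Call:
send_rows(
  targets=[
    [0,[0,0,0],-0.1],
    [0,[0,0,0],-0.14],
    [0,[0,0,0],-0.14],
    [0,[0,0,0],-0.14],
    [0,[0,0,0],-0.14],
    [0,[0,0,0],-0.14],
    [0,[0,0,0],-0.14],
    [0,[0,0,0],-0.14],
    [0,[0,0,0],-0.14],
    [0,[0,0,0],-0.1316],
    [0,[0,0,0],0],
    [0,[0,0,0],0],
  ],
)

```text
t: 12.65
tool_pos: [0.5065, -0.3587, 0.2964]
orientation: [-2.386, -2.04, 0.001]
force: [0.3, -0.2, 0.3]
opening: 0.0467
```

Call:
send_rows(
  targets=[
    [0,[20,2,0],0],
    [0,[35,3,0],0],
    [0,[40,3,0],0],
    [0,[40,3,0],0],
    [0,[40,3,0],0],
    [0,[40,3,0],0],
    [0,[40,3,0],0],
    [0,[40,3,0],0],
    [0,[40,3,0],0],
    [0,[40,2,0],0],
    [0,[18,0,0],0],
    [0,[0,0,0],0],
  ],
)

```text
t: 13.85
tool_pos: [0.5937, 0.0289, 0.2974]
orientation: [-2.381, -2.048, -0.0]
force: [0.6, 0.2, 0.4]
opening: 0.0467
```

Run:
```python
from h import *
from plant import robot
g,b,p=pickle.load(open("poses.pkl","rb"))
s=robot.read_state(); print(s["force"],s["opening"],s["q"])
need(s,[*pose(g,[-.128,0,0])[0][:2],.22],g[2])
r=snap("wrist","8")
print(proj(r,pose(g,[[-.12+sx*.007,sy*.018,.068] for sx in(-1,1) for sy in(-1,1)]+[[-.1,.077,.025],[-.163,.09,.028],[-.27,.11,.012]])).round(1).tolist())
```

```text
[0.59095861 0.16151222 0.39235284] 0.046745353007603956 [-3.81533408e-02  9.67400555e-02  1.38235418e+00  9.19774854e-04
  1.66299971e+00  1.11997366e-01]
pos [0.5937 0.0289 0.2974] yaw -0.1501 tilt 0.06 xt [0.15  0.989 0.001]
SHIFT [-4.1  3.  77.4] TURN 0.0019
[[260.7, 179.4], [260.8, 150.3], [272.1, 179.4], [272.4, 150.3], [281.6, 100.4], [232.4, 89.8], [151.2, 74.4]]
```

View pics/wrist8.png

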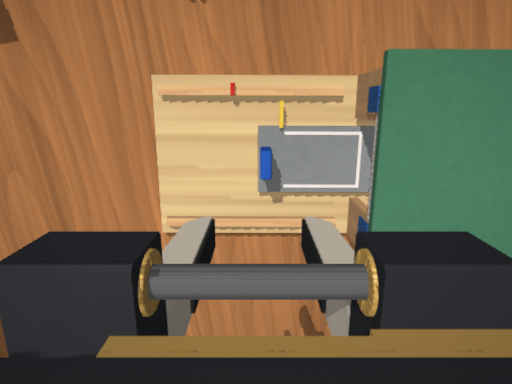

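Call:
send_rows(
  targets=[
    [0,[-2,1,25],0],
    [0,[-2,2,30],0],
    [0,[0,0,30],0],
    [0,[0,0,30],0],
    [0,[0,0,30],0],
    [0,[0,0,30],0],
    [0,[0,0,20],0],
    [0,[0,0,0],0],
    [0,[0,0,0],0],
  ],
)

```text
t: 14.8
tool_pos: [0.5961, 0.0201, 0.103]
orientation: [-2.385, -2.044, 0.001]
force: [0.1, -0.3, 0.1]
opening: 0.0464
```

Run:
```python
from h import *
from plant import robot
g,b,p=pickle.load(open("poses.pkl","rb"))
s=robot.read_state(); print(s["force"],s["opening"])
need(s,[*pose(g,[-.128,0,0])[0][:2],.032],g[2])
r=snap("wrist","9");r=snap("side","9")
```

```text
[ 0.06544456 -0.33117251  0.10701634] 0.04644137843765207
pos [0.5961 0.0201 0.103 ] yaw -0.1536 tilt 0.03 xt [ 0.153  0.988 -0.   ]
SHIFT [ 4.3 -0.7 71. ] TURN -0.0017
```

View pics/wrist9.png

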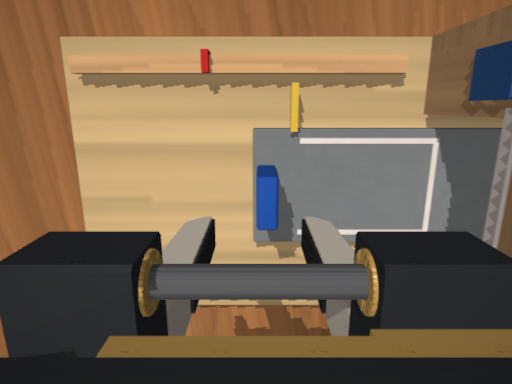

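View pics/side9.png

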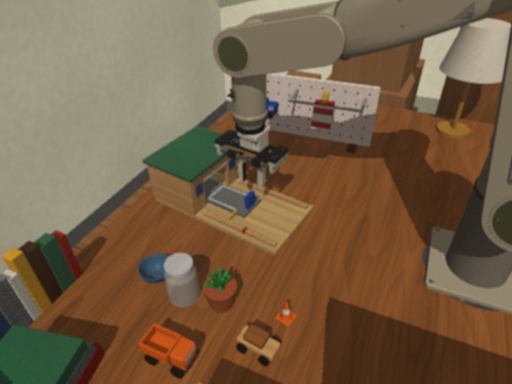

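Call:
send_rows(
  targets=[
    [0,[2,0,15],0],
    [0,[2,0,20],0],
    [0,[0,0,20],0],
    [0,[0,0,12],0],
    [0,[0,0,4],0],
    [0,[0,0,0],0],
    [0,[0,0,0],0],
  ],
  newtons=40,
)

```text
t: 15.6
tool_pos: [0.5978, 0.0248, 0.0326]
orientation: [2.383, 2.046, 0.002]
force: [0.1, 0.8, 0.1]
opening: 0.0464
```

Call:
send_rows(
  targets=[
    [-0.3,[0,0,0],0],
    [-0.6,[0,0,0],0],
    [-1,[0,0,0],0],
    [-1,[0,0,0],0],
    [-1,[0,0,0],0],
    [-1,[0,0,0],0],
    [-1,[0,0,0],0],
    [-1,[0,0,0],0],
  ],
)

```text
t: 16.4
tool_pos: [0.5976, 0.0247, 0.0321]
orientation: [2.383, 2.046, 0.001]
force: [3.7, -0.1, 2.1]
opening: 0.0139
```

Run:
```python
from h import *
from plant import robot
g,b,p=pickle.load(open("poses.pkl","rb"))
s=robot.read_state(); print(s["force"],s["opening"],inv(g,s["tool_pos"]))
need(s,[*pose(g,[-.183,0,0])[0][:2],.032],g[2])
r=snap("wrist","10")
```

```text
[ 3.71303752 -0.08683437  2.10886572] 0.013902689596663116 [-0.12656316  0.00053682  0.03212488]
pos [0.5976 0.0247 0.0321] yaw -0.152 tilt 0.07 xt [0.151 0.988 0.   ]
SHIFT [ -0.5 -56.4   0.1] TURN -0.0001
```

View pics/wrist10.png

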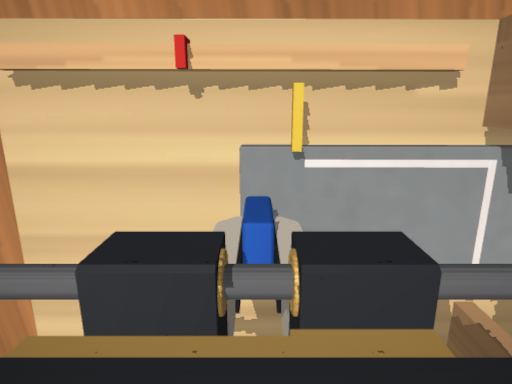

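Call:
send_rows(
  targets=[
    [-1,[0,-3,0],0],
    [-1,[0,-5,0],0],
    [-1,[0,-5,0],0],
    [-1,[0,-5,0],0],
    [-1,[0,-5,0],0],
    [-1,[0,-5,0],0],
    [-1,[0,-5,0],0],
    [-1,[0,-5,0],0],
    [-1,[0,-5,0],0],
    [-1,[0,-5,0],0],
    [-1,[0,-5,0],0],
    [-1,[0,0,0],0],
  ],
)

```text
t: 17.65
tool_pos: [0.5448, 0.0329, 0.0321]
orientation: [2.383, 2.046, 0.002]
force: [7.7, -0.3, 0.8]
opening: 0.0139
```

Run:
```python
from h import *
from plant import robot
import cv2
g,b,p=pickle.load(open("poses.pkl","rb"))
s=robot.read_state(); print(s["force"],s["opening"],inv(g,s["tool_pos"]))
r=snap("wrist","11")
im=cv2.imread("pics/wrist11.png")[0:180,200:380];cv2.imwrite("pics/z11.png",cv2.resize(im,None,fx=3.3,fy=3.3,interpolation=2))
```

```text
[ 7.73427246 -0.27526115  0.75299085] 0.013879979426018204 [-0.17995302  0.00064525  0.03212282]
```

View pics/z11.png

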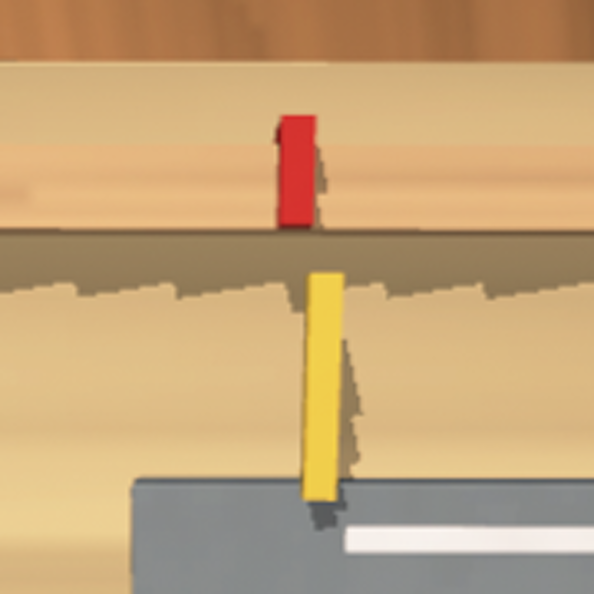

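Run:
```python
from h import *
g,b,p=pickle.load(open("poses.pkl","rb"))
w=pickle.load(open("wrist11.pkl","rb"))
f=lambda u,v,z:inv(g,back(w,(200+u/3.3,v/3.3),z))[:2].round(4)
print(f(326.5,275,.025),f(320,498,.025),f(298.5,118,.028),f(296,222,.028), f(298.5,118,.022))
```

```text
[-0.1585  0.0773] [-0.1586  0.0431] [-0.1636  0.099 ] [-0.1637  0.0847] [-0.163   0.1001]
```

Call:
send_rows(
  targets=[
    [-1,[0,-2,0],0],
    [-1,[0,-2,0],0],
    [-1,[0,-1,0],0],
    [-1,[0,0,0],0],
    [-1,[0,0,0],0],
    [-1,[0,0,0],0],
    [-1,[0,0,0],0],
    [-1,[0,0,0],0],
  ],
)

```text
t: 18.5
tool_pos: [0.5403, 0.0336, 0.0321]
orientation: [2.382, 2.046, 0.003]
force: [8.0, -0.1, 1.4]
opening: 0.0138
```

Run:
```python
from h import *
from plant import robot
import cv2
g,b,p=pickle.load(open("poses.pkl","rb"))
s=robot.read_state(); print(s["force"],s["opening"],inv(g,s["tool_pos"]))
r=snap("wrist","12");snap("side","12");snap("scene","12")
im=cv2.imread("pics/wrist12.png")[0:180,200:380];cv2.imwrite("pics/z12.png",cv2.resize(im,None,fx=3.3,fy=3.3,interpolation=2))
im=cv2.imread("pics/side12.png")[60:260,190:390];im2=cv2.imread("pics/scene12.png")[100:250,50:200];cv2.imwrite("pics/z12b.png",np.hstack([cv2.resize(im,(400,400)),cv2.resize(im2,(400,400))]))
```

```text
[ 7.95944294 -0.1187165   1.35243346] 0.013844996547618732 [-0.18449608  0.00063633  0.03210123]
```

View pics/z12.png

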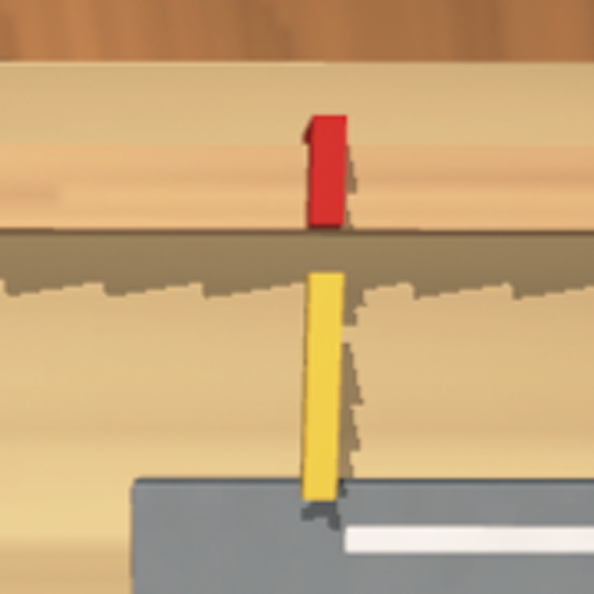

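View pics/z12b.png

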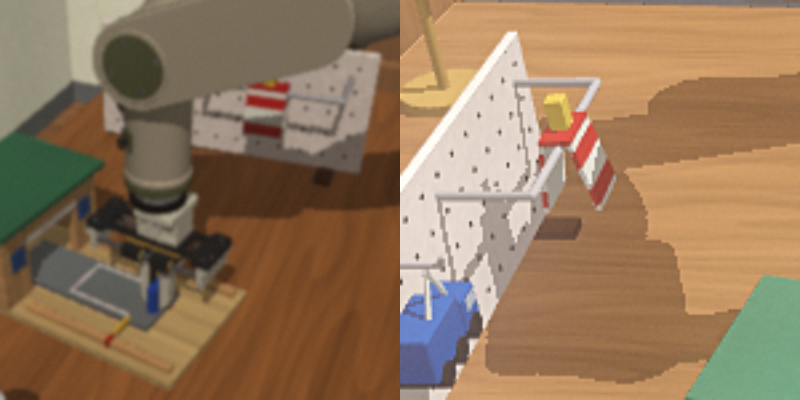

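The pointer's centre is at column 326 and the marker's at 327 in the zoomed wrist picture, so they are in line. The barrier still hangs on the rail and the grip is holding against an 8 N pull. I'll hand in.

Run:
```python
from plant import robot,ticket
print(ticket.close_job()); s=robot.read_state(); print(s["t"],s["tool_pos"],s["force"],s["opening"])
```

```text
the job is handed in; nothing more can be done
None
the job is handed in; nothing more can be done
```

The barrier is hanging on the rail by itself, and the tray is pulled out to the marker with the gripper still holding it. I handed the job in at about 18.7 s of the 58 s allowed; handing in reports no verdict.

- **Barrier:** I lifted it by its lamp, turned it about 93° and draped it over the rail. From a picture taken just after letting go, I measured the ridge 4.5 mm above the rail axis and about 4 mm off it sideways. It was 1 mm from the rail's middle and tilted 0.04 rad. The last scene picture shows it still hanging there.
- **Tray:** I gripped the blue block across its 14 mm and pulled it out. The last wrist picture shows the pointer and marker in line to about 1 pixel of the enlarged picture, well under 1 mm. The gripper holds against an 8 N spring pull and the tray is at rest.
- **Other things on the shelf:** the arm did not work near them and I saw none move, but I did not measure their positions.

I could not read the robot's state after handing in, so the final second is unchecked. No check failed or disagreed.

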